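# Wind the vase under the drying lamp and set the dimmer

### The arm

A 6-joint arm with a two-finger parallel gripper is mounted at the origin on the work surface. World frame = base frame: x ahead of the robot, y to its left, z up, the work surface at z = 0. Lengths are in m, angles in rad, forces in N, time in s.
With the tool pointing down it reaches from about 0.275 to 1 m from the base axis. Payload 8.4 kg.
Tool frame: the origin (TCP) lies midway between the tips of the shut fingers; the grasp point (between the pads) lies ctrl.tcp_to_grasp behind it (ctrl.tcp_to_grasp is the distance from the TCP to the grasp point, in m); z points along the fingers, y is the line along which they close (so a half turn about z gives the same grasp; the last joint's range is limited). The gripper opens to 85 mm and grips with 20 to 120 N. Pads are 22 mm wide; open, the fingers measure 114 mm over their backs; the gripper's body (76 mm by 85 mm) begins 54 mm behind the grasp point. The pads swing forward as they close: fully open they stand 13 mm farther back than shut.
Start: joints at [-1.255, 0.353, 1.633, -0, 1.155, -0.002], TCP at [0.195, -0.594, 0.231] pointing down, gripper open.
Joint ranges: [-2.63, 2.63], [-0.92, 2.1], [0.06, 2.66], [-1.3, 4.44], [0, 2.69], [-3.02, 3.02]. Speed limits (rad/s): [2.22, 2.22, 2.79, 3.14, 3.14, 3.14].

### API

Orientations are given as a unit quaternion [x, y, z, w].
In Python, from cell import ctrl gives the robot as it stands. The module is installed in compiled form; this text tells all that it offers.
- The arm moves only by the tool carry_out, never from a script. Its argument "commands" is a list of rows, each an object of numbers: "dx", "dy", "dz": the shift along the tool's x, y, z as a fraction of full scale; "twist": the turn about the tool's z as a fraction of full scale. A call has exactly 8 rows; each row shifts and turns the commanded pose from where the row before left it, along the tool's axes as they then stand; what a row does not reach is not made up. Full scale, the value 1, is 0.06 m for a shift and 0.08 rad for a turn. A row lasts 1/8 s, in which the tool goes at most 62.5 mm and 10.7 degrees, less where a joint would pass 70% of its speed; a pose out of reach is approached as far as the arm can. A call with a number of a shift or a turn outside -1 to 1 is refused whole. A call with a gripper value outside its range is refused whole. "hand" is the opening, from -1 (shut) to 1 (fully open), set as the call begins (left out, the last holds). The fingers move at their own pace and stop on an object; "squeeze" is the grip in N (left out, the last holds). Time passes only in rows, so rows that do not move let the fingers close, or fill a call up. It gives the time, the measured TCP pose, the force, the opening and the grip force at its end, in the units of the state.
- ctrl.observe(): the state, without advancing time (a new reading comes with each control period).
- ctrl.get_image(name): name is "scene" or "top" or "wrist"; returns a dict with "color" (400x640x3 uint8, red, green, blue), "mtx" (3x3 intrinsics, pixels), "distortion" ([k1, k2, p1, p2, k3] as OpenCV has them; the pictures are not rectified), "extrinsics" (4x4, takes a point from world to camera coordinates); the wrist camera has in their place "hand_eye" (4x4, takes a point from camera to tool coordinates, whose origin is the TCP and whose axes are the flange's). Camera axes: x right, y down, z forward; pixel columns grow to the right and rows downward; lengths in m; the calibration is good to about 2 mm. A picture is of the moment at which its call begins: read the wrist's pose just before it. There is no depth.
- ctrl.sign_off(): hands the job in; it is judged then, once.
Trained networks look in a picture, given as the dict that the camera call returned (one of the last four; its "shot" number tells which), for a name from the list of things; names that differ only in an ending like _2 or _b are one class to them, and where a whole thing is asked for, a point or a joint stands for the part that bears it (a point fixed in the world has none). Each returns a list of dicts, best first, with "conf" (0 to 1); they miss things now and then, are a little off and sometimes report something else, mostly with a low value. They report only what shows in the picture. A call takes as long as a camera call.
- ctrl.recognise(picture, query): "at" ([x, y, z] in m, in world coordinates, good to about 4 mm: the middle of the surface that is visible of it).
- ctrl.regions_of(picture, query): "mask" (400x640 bool, what is visible of it).
The state is a dict: "clock": time; "joints": joint angles; "dq": joint speeds; "joint_efforts": joint torques, N m; "tool_pos": TCP position; "ee_rot": TCP orientation; "force": force on the tool from outside, world axes, zero at the start; "moment": the same for the moment, N m; "finger_gap": opening from 0.0 (shut) to 1.0 (fully open); "grip_force": force on a finger pad.
Only numpy, scipy, OpenCV 4.12 (cv2) and the standard library are available. Lean on these libraries where they do the work, as an engineer would, in place of code of your own. Each camera call takes 0.05 s, during which the arm holds its last target. There are 200 camera calls.

### The job

Turn the bench's four-spoked hand wheel, spoke after spoke, to wind the rail trolley with its raw vase along until the vase stands right under the lamp; never touch the vase or the trolley itself. Then slide the lamp's dimmer along its slot to the raised steel mark. Leave everything else on the table where it is, and finish clear of everything.

Things in the scene. Friction and masses are not known exactly. Their poses are not given: they have to be found in the camera images.
- bench: Fixed bench, origin on the table right under the hand wheel's hub; +y runs along the rail to the lamp, +x from wheel to rail. Hub: 135 mm up, 52 mm wide, 30 thick, axis along x. Four spokes in the plane x = 0, 14 mm rods with 22 mm thick wooden grips 65 to 115 mm from the hub's centre. Bearing pillar at x 40 to 70, 45 wide, 147 high. Rail centre x = 170, y -180 to 380.
- capstan: The four-spoked hand wheel; origin at the hub's centre, 135 mm up, x axis level along the bench's x. The spokes point along its own +y, -y, +z and -z, top 250 mm high when one is upright. Moving the wheel's top to the bench's +y moves the trolley to +y, 28 mm per rad (176 mm a turn). Turns both ways, stays where left; needs about 2 to 4 N at a grip. Which way the spokes point at the start varies.
- trolley: Low trolley on the rail, 125 x 200 mm (along the rail), plywood top 72 mm above the table. Origin at its centre, 32 mm above the table; axes as the bench's. Driven by the hand wheel only. Not to be touched.
- vase: Loose reddish clay vase standing somewhere along the trolley, 135 mm high, 106 mm wide at the belly, about 0.6 kg. Origin at the centre of its foot. Not to be touched or tipped.
- lamp_spot (a point): Point 72 mm above the table (the trolley top's level) right under the lamp's centre, at bench x = 170 mm: the vase's foot centre must come here. Axes as the bench's. The lamp stands over the rail, posts (16 mm) 88 mm to either side in x; its shade is 100 mm wide, its rim 247 mm high; its cross bar's top is 342 mm high.
- dimmer_box: Fixed grey control box, 85 (x) x 210 (y) x 42 mm high, slot along its y. Origin under its centre. A raised steel mark (16 x 6 mm, top 49 mm high) lies beside the slot at box (26, 30) mm. The box stands on the left or right of the table, on the robot's side, swapping places with the banding wheel.
- dimmer (a joint): Position of the dimmer's cap along the slot, 0 to 0.120 m, growing to the box's +y: the cap's centre is at box y = value - 60 mm (x = 0); level with the raised mark it reads 0.090. The black cap is 24 (x) x 14 (y) mm, its top 71 mm and the box's top 42 mm above the table. Stays where left; about 2 N to push.
- banding_wheel: Fixed banding wheel (round metal turntable), 176 mm wide, 85 mm high. Bystander; origin under its centre.
- glaze_bottle: Loose tall bottle, 64 mm wide, 210 mm high, beside the hand wheel. Bystander; origin under its centre.
- tool_mug: Loose mug holding tools, 74 mm wide, 175 mm high over the tools. Bystander; origin under its centre.
- bisque_bowl: Loose clay bowl, 130 mm wide, 55 mm high. Bystander.
- slip_jar: Loose lidded jar, 72 mm wide, 85 mm high. Bystander.
- kiln_prop: Loose upright round plaster prop, 44 mm wide, 100 mm high. Bystander.
- sponge_block: Loose cork block, 55 x 50 x 35 mm, beside the hand wheel's foot. Bystander.

How it is judged:
By the outcome, as a careful person would: the job done as asked, in the order asked, and still so for the second after the job is handed in, with the robot touching nothing.
It also fails if it takes over 72 s, if anything falls off the work surface, if the arm or the gripper's body presses on something with over 40 N, if the wrist force passes 120 N, or if a joint passes its speed limit or range.

## Working session

There is one attempt and no reset: what is moved stays moved. The work goes in short steps, Python scripts to look and compute and a tool call to move; the robot and the scene stay as the last step left them, time stands still between calls to the robot, and variables do not carry over. Pictures are saved under pics/ and viewed, at most 10 in all, crops included, and the job is handed in when it is done.

Besides the shell and the picture viewer there is one more tool, called after "Request:" in YAML: its name, and indented under it one key for each argument. carry_out: Moves the arm, as the interface text tells. Shift numbers are shares of 0.06 m and turn numbers shares of 0.08 rad, none past 1 either way. Its arguments: {"type":"object","properties":{"commands":{"type":"array"},"hand":{"type":"number"},"squeeze":{"type":"number"}},"required":["commands"]}

```bash
mkdir -p pics
python3 - <<'E'
from cell import ctrl
import cv2,numpy as np
s=ctrl.observe(); print({k:np.round(v,3).tolist() for k,v in s.items()}, ctrl.tcp_to_grasp)
for n in ("scene","top"):
    p=ctrl.get_image(n); cv2.imwrite(f"pics/{n}0.png",p["color"][...,::-1])
    print(n,np.round(p["extrinsics"],3).tolist(),np.round(p["mtx"],1).tolist(),p["distortion"])
    for q in "bench capstan trolley vase dimmer_box dimmer banding_wheel glaze_bottle tool_mug bisque_bowl slip_jar kiln_prop sponge_block".split():
        print(q,[(np.round(r["at"],3).tolist(),round(r["conf"],2)) for r in ctrl.recognise(p,q)[:2]])
E
```

```text
{'clock': 0.0, 'joints': [-1.255, 0.354, 1.634, -0.0, 1.155, -0.002], 'dq': [0.0, -0.001, 0.0, 0.001, -0.001, -0.0], 'joint_efforts': [0.001, -60.524, -34.208, 0.0, 0.009, -0.0], 'tool_pos': [0.195, -0.593, 0.231], 'ee_rot': [0.987, 0.158, -0.0, -0.001], 'force': [-0.41, -0.164, 0.287], 'moment': [0.044, -0.018, -0.021], 'grip_force': 0.0, 'finger_gap': 0.999} 0.0187
scene [[-0.466, 0.885, -0.003, 0.311], [0.761, 0.399, -0.512, -0.357], [-0.451, -0.241, -0.859, 1.637], [0.0, 0.0, 0.0, 1.0]] [[510.9, 0.0, 315.9], [0.0, 510.9, 200.1], [0.0, 0.0, 1.0]] [-0.05099873  0.          0.          0.          0.        ]
bench [([0.718, 0.03, 0.028], 0.8)]
capstan [([0.533, -0.022, 0.156], 0.68)]
trolley [([0.712, -0.052, 0.071], 0.79), ([0.721, 0.035, 0.028], 0.58)]
vase [([0.71, -0.106, 0.177], 0.85), ([0.586, -0.45, 0.03], 0.31)]
dimmer_box [([0.394, -0.288, 0.04], 0.95)]
dimmer []
banding_wheel [([0.403, 0.305, 0.082], 0.89)]
glaze_bottle [([0.54, -0.259, 0.121], 0.63), ([0.589, -0.448, 0.026], 0.43)]
tool_mug [([0.562, 0.17, 0.069], 0.81)]
bisque_bowl [([0.588, -0.453, 0.028], 0.79)]
slip_
[... 329 characters left out ...]
]
bench [([0.674, 0.019, 0.028], 0.89), ([0.708, 0.12, 0.293], 0.44)]
capstan [([0.527, -0.041, 0.16], 0.63), ([0.523, -0.262, 0.143], 0.63)]
trolley [([0.678, -0.059, 0.068], 0.67)]
vase [([0.678, -0.112, 0.182], 0.85)]
dimmer_box [([0.383, -0.298, 0.044], 0.94)]
dimmer [([0.378, -0.076, 0.085], 0.58), ([0.386, -0.327, 0.071], 0.48)]
banding_wheel [([0.389, 0.307, 0.087], 0.73), ([0.368, 0.05, 0.098], 0.54)]
glaze_bottle [([0.522, -0.262, 0.144], 0.95)]
tool_mug [([0.55, 0.18, 0.062], 0.91)]
bisque_bowl [([0.605, -0.444, 0.022], 0.91), ([0.675, -0.112, 0.178], 0.59)]
slip_jar [([0.38, -0.076, 0.085], 0.79)]
kiln_prop [([0.369, 0.045, 0.099], 0.62)]
sponge_block [([0.58, 0.056, 0.033], 0.8)]
```

View pics/scene0.png

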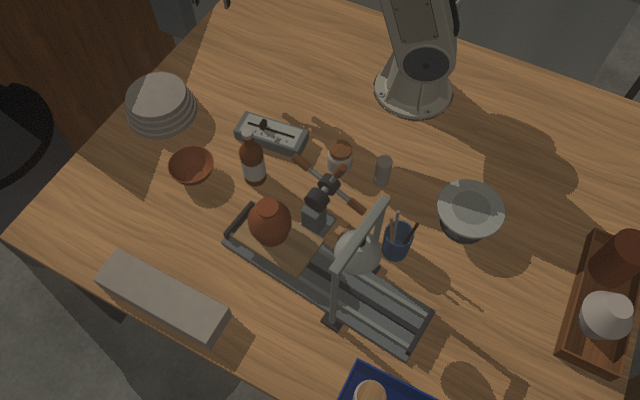

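View pics/top0.png

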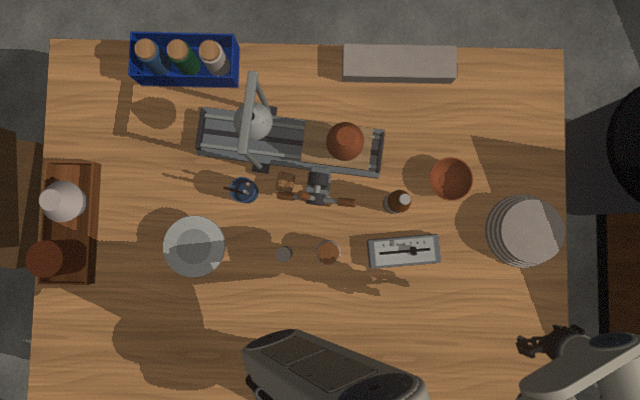

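The scene picture shows the wheel hub near (323,187), the vase at (268,222) and the lamp bar running (385,200)-(333,270). The box is at (270,132) with its cap at (263,124). The top view shows the rail spanning (200,108)-(383,175), the lamp shade at (253,122) and the hub at (318,195), with the bench turned slightly. I'll enlarge both views.

Run:
```python
import cv2,numpy as np
a=cv2.imread("pics/top0.png"); b=cv2.imread("pics/scene0.png")
def crop(im,x0,y0,w,h,s,n):
    c=cv2.resize(im[y0:y0+h,x0:x0+w],None,fx=s,fy=s,interpolation=cv2.INTER_CUBIC)
    c=np.clip(c.astype(float)*1.7,0,255).astype(np.uint8)
    for x in range((x0+19)//20*20,x0+w,20): cv2.putText(c,str(x),((x-x0)*s,9),0,.33,(0,255,255),1); cv2.line(c,((x-x0)*s,0),((x-x0)*s,c.shape[0]),(0,255,255) if 0 else (90,160,90),1) if x%40==0 else 0
    for y in range((y0+19)//20*20,y0+h,20): cv2.putText(c,str(y),(0,(y-y0)*s),0,.33,(0,255,255),1); cv2.line(c,(0,(y-y0)*s),(c.shape[1],(y-y0)*s),(90,160,90),1) if y%40==0 else 0
    cv2.imwrite(n,c)
crop(a,190,60,260,145*1+65,3,"pics/topc.png")
crop(b,215,100,230,190+70,2*1+1 if 0 else 2,"pics/scenec0.png")
crop(b,215,135,235,195,3,"pics/scenec.png")
```

```text
(no output)
```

View pics/topc.png

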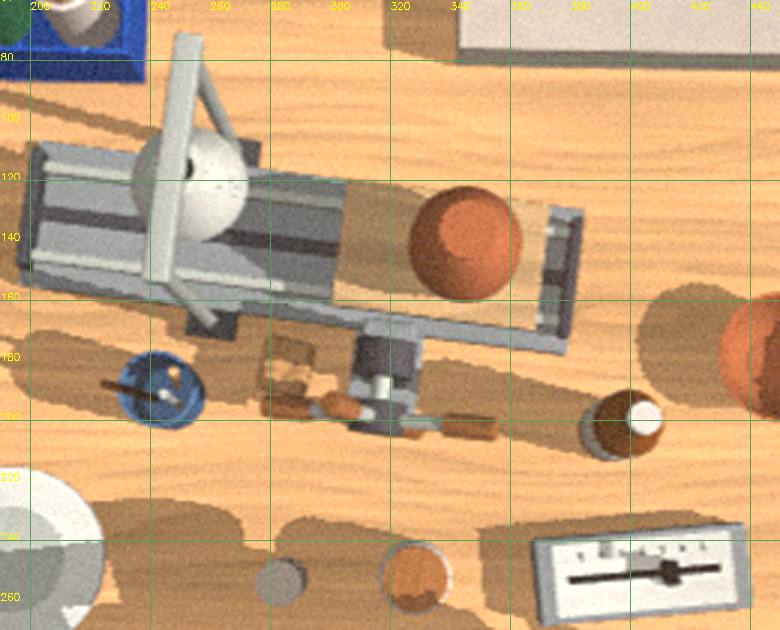

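View pics/scenec.png

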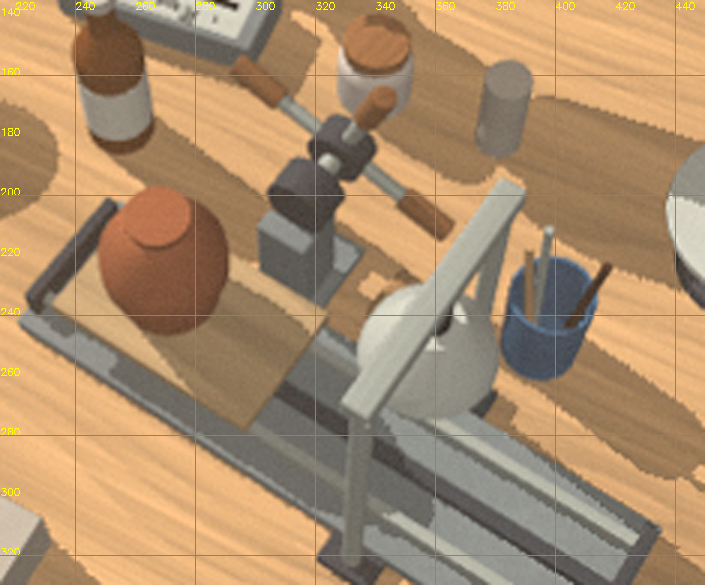

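Points read off the crops: tips of the side grips, rail corners, cross bar ends, vase rim and trolley edge. I'll fit the bench model to both views.

```bash
cat > h.py <<'E'
import numpy as np,cv2
from scipy.optimize import least_squares
def proj(p,X):
    E=np.array(p["extrinsics"]); r=cv2.Rodrigues(E[:3,:3])[0]
    return cv2.projectPoints(np.atleast_2d(np.array(X,float)),r,E[:3,3],np.array(p["mtx"]),np.array(p["distortion"]))[0][:,0]
def tri(ps,uvs):
    A=[]
    f=lambda X:np.concatenate([(proj(p,X)-uv).ravel() for p,uv in zip(ps,uvs)])
    r=least_squares(f,[.6,-.1,.1]); return r.x,np.abs(r.fun).max()
T=lambda u,v:np.array([190+u/3,60+v/3]); S=lambda u,v:np.array([215+u/3,135+v/3])
def B2W(b,X):
    c,s=np.cos(b[2]),np.sin(b[2]); X=np.atleast_2d(X)
    return np.c_[b[0]+c*X[:,0]-s*X[:,1],b[1]+s*X[:,0]+c*X[:,1],X[:,2]]
E
python3 - <<'E'
from h import *; from cell import ctrl
s=ctrl.get_image("scene"); t=ctrl.get_image("top")
P={"tip-y":(T(498,427),S(240,62)),"tip+y":(T(262,407),S(450,228)),"barnear":(T(158,280),S(510,187)),"barfar":(T(190,35),S(357,410)),"rim":(T(470,232),S(157,218)),
"trol_far_corner":(T(346,180),S(247,430)),"trol_near":(T(333,298),S(327,315)),"cap":((413.5,250.5),(263,124))}
W={}
for k,(a,b) in P.items():
    X,e=tri([t,s],[a,b]); W[k]=X; print(k,X.round(4),round(e,1))
d=W["tip+y"]-W["tip-y"]; hub=(W["tip+y"]+W["tip-y"])/2
print("spoke len",np.linalg.norm(d),"hub",hub,"angle of spoke up",np.arcsin(d[2]/np.linalg.norm(d)))
bar=(W["barfar"]-W["barnear"]); print("bar",bar,np.linalg.norm(bar),"yaw",np.arctan2(bar[1],bar[0]),"yaw spoke",np.arctan2(-d[0],d[1]))
def f(q):
    b=q[:3];th=q[3];ly=q[4];vy,w,h,ty=q[5:]
    R=[]
    def add(X,uvt,uvs):
        X=B2W(b,X)
        if uvt is not None:R.append(proj(t,X)[0]-uvt)
        if uvs is not None:R.append(proj(s,X)[0]-uvs)
    add([0,.115*np.cos(th),.135+.115*np.sin(th)],*P["tip+y"])
    add([0,-.115*np.cos(th),.135-.115*np.sin(th)],*P["tip-y"])
    add([0.17-.096,ly,.342],*P["barnear"]); add([.17+.096,ly,.342],*P["barfar"])
    add([.17,vy,.207],*P["rim"])
    add([.17+.0625,ty,.072],*P["trol_far_corner"]); add([.17-.0625,ty,.072],*P["trol_near"])
    add([.17+w,.38,h],T(35,142),None); add([.17-w,.38,h],T(20,285),S(999,999) if 0 else None)
    add([.17+w,-.18,h],T(583,210),None); add([.17-w,-.18,h],T(565,352),None)
    return np.concatenate(R)
r=least_squares(f,[hub[0],hub[1],-.12,0,.2,-.1,.07,.03,0],loss="soft_l1")
print(r.x.round(4)); print(f(r.x).reshape(-1,2).round(1).tolist())
E
```

```text
tip-y [ 0.5148 -0.1439  0.1756] 1.7
tip+y [0.5356 0.0706 0.1004] 0.4
barnear [0.617  0.1325 0.3347] 0.7
barfar [0.8117 0.1137 0.3374] 1.1
rim [ 0.6868 -0.1178  0.1979] 0.6
trol_far_corner [ 0.7626 -0.0018  0.0646] 0.7
trol_near [0.6442 0.0088 0.0719] 0.9
cap [ 0.3862 -0.324   0.059 ] 0.5
spoke len 0.22826701215237616 hub [ 0.52520449 -0.03666109  0.13803095] angle of spoke up -0.3355481649122931
bar [ 0.19468533 -0.01874533  0.00273146] 0.19560476831964457 yaw -0.09598937654444965 yaw spoke -0.0969651420807853
[ 0.5266 -0.0384 -0.1047 -0.3189  0.1806 -0.0598  0.0737  0.0106  0.0604]
[[-0.1, -0.7], [-0.9, 0.9], [-0.6, 0.7], [-2.7, 0.6], [-1.6, -1.1], [-0.2, -0.9], [-1.3, 0.5], [-0.6, -1.8], [-1.3, -1.4], [-0.7, -0.8], [-0.4, -0.8], [-1.3, -0.8], [-1.5, 1.9], [0.5, -1.2], [0.8, 0.2], [-1.0, -0.2], [-0.3, -0.1], [0.2, 0.1]]
```

Request:
carry_out:
  commands:
    - {"dz": -0.2,"twist": 0.88}
    - {"dz": -0.2,"twist": 0.88}
    - {"dz": -0.2,"twist": 0.88}
    - {"dz": -0.2,"twist": 0.88}
    - {"dz": -0.2,"twist": 0.88}
    - {"dz": -0.2,"twist": 0.88}
    - {"dx": 0}
    - {"dx": 0}
  hand: -1

```text
$.commands[0]: bad value
```

Request:
carry_out:
  commands:
    - {"dx": 0.45,"dy": -0.8}
    - {"dx": 0.45,"dy": -0.9}
    - {"dx": 0.45,"dy": -0.9}
    - {"dx": 0.45,"dy": -0.9}
    - {"dx": 0.45,"dy": -0.9}
    - {"dx": 0.45,"dy": -0.9}
    - {"dx": 0.45,"dy": -0.9}
    - {"dx": 0.45,"dy": -0.8}

```text
$.commands[0]: bad value
```

Request:
carry_out:
  commands:
    - {"dx": 0,"dy": 0,"dz": -0.2,"twist": 0.88}
    - {"dx": 0,"dy": 0,"dz": -0.2,"twist": 0.88}
    - {"dx": 0,"dy": 0,"dz": -0.2,"twist": 0.88}
    - {"dx": 0,"dy": 0,"dz": -0.2,"twist": 0.88}
    - {"dx": 0,"dy": 0,"dz": -0.2,"twist": 0.88}
    - {"dx": 0,"dy": 0,"dz": -0.2,"twist": 0.88}
    - {"dx": 0,"dy": 0,"dz": 0,"twist": 0}
    - {"dx": 0,"dy": 0,"dz": 0,"twist": 0}
  hand: -1

```text
clock: 2.5
tool_pos: [0.1952, -0.5935, 0.3027]
ee_rot: [0.999, -0.052, -0.0, -0.0]
force: [0.2, -1.3, -0.6]
finger_gap: 0.001
grip_force: 0.0
```

Request:
carry_out:
  commands:
    - {"dx": 0.4,"dy": -0.7,"dz": 0,"twist": 0}
    - {"dx": 0.4,"dy": -0.8,"dz": 0,"twist": 0}
    - {"dx": 0.4,"dy": -0.8,"dz": 0,"twist": 0}
    - {"dx": 0.4,"dy": -0.8,"dz": 0,"twist": 0}
    - {"dx": 0.4,"dy": -0.8,"dz": 0,"twist": 0}
    - {"dx": 0.4,"dy": -0.8,"dz": 0,"twist": 0}
    - {"dx": 0.4,"dy": -0.8,"dz": 0,"twist": 0}
    - {"dx": 0.4,"dy": -0.7,"dz": 0,"twist": 0}

```text
clock: 3.5
tool_pos: [0.4255, -0.2419, 0.3028]
ee_rot: [0.999, -0.052, -0.0, -0.0]
force: [0.6, -0.5, 1.4]
finger_gap: 0.002
grip_force: 0.0
```

```bash
cat >> h.py <<'E'
BN=[.5266,-.0384,-.1047]
def tcp_b(pos,b=BN):
    d=np.array(pos[:2])-b[:2]; c,s=np.cos(b[2]),np.sin(b[2]); return np.array([c*d[0]+s*d[1],-s*d[0]+c*d[1],pos[2]])
def stroke(phis,start,r=.092):
    # tool-axis units for successive spoke angles, from start TCP in bench frame (tool x=+bx, y=-by, z down)
    q=np.array(start)
    for ph in phis:
        n=np.array([0,r*np.sin(ph)-.011*np.cos(ph)-.0145,.135+r*np.cos(ph)+.011*np.sin(ph)]); d=(n-q)/.06; q=n
        print(round(ph,2),n[1:].round(3),"dx %.2f dy %.2f dz %.2f"%(d[0],-d[1],-d[2]))
E
python3 - <<'E'
from h import *; from cell import ctrl
print(tcp_b(ctrl.observe()["tool_pos"]))
q=[0,-.045,.30]
stroke(np.r_[.2,np.linspace(.32,1.62,12)],q)
stroke(np.linspace(0.02,1.62,14),[0,-.045,.227])
E
```

```text
[-0.07923831 -0.21297712  0.30280129]
0.2 [-0.007  0.227] dx 0.00 dy -0.63 dz 1.21
0.32 [0.004 0.226] dx 0.00 dy -0.18 dz 0.03
0.44 [0.015 0.223] dx 0.00 dy -0.18 dz 0.05
0.56 [0.025 0.219] dx 0.00 dy -0.17 dz 0.07
0.67 [0.034 0.214] dx 0.00 dy -0.16 dz 0.09
0.79 [0.043 0.207] dx 0.00 dy -0.15 dz 0.11
0.91 [0.051 0.2  ] dx 0.00 dy -0.14 dz 0.12
1.03 [0.059 0.192] dx 0.00 dy -0.12 dz 0.14
1.15 [0.065 0.183] dx 0.00 dy -0.10 dz 0.15
1.27 [0.07  0.173] dx 0.00 dy -0.08 dz 0.16
1.38 [0.074 0.163] dx 0.00 dy -0.07 dz 0.17
1.5 [0.077 0.152] dx 0.00 dy -0.04 dz 0.18
1.62 [0.078 0.141] dx 0.00 dy -0.02 dz 0.18
0.02 [-0.024  0.227] dx 0.00 dy -0.36 dz -0.00
0.14 [-0.012  0.228] dx 0.00 dy -0.19 dz -0.01
0.27 [-0.001  0.227] dx 0.00 dy -0.19 dz 0.02
0.39 [0.01  0.224] dx 0.00 dy -0.19 dz 0.04
0.51 [0.021 0.221] dx 0.00 dy -0.18 dz 0.06
0.64 [0.031 0.216] dx 0.00 dy -0.17 dz 0.08
0.76 [0.041 0.209] dx 0.00 dy -0.16 dz 0.10
0.88 [0.05  0.202] dx 0.00 dy -0.15 dz 0.12
1.0 [0.057 0.194] dx 0.00 dy -0.13 dz 0.14
1.13 [0.064 0.184] dx 0.00 dy -0.11 dz 0.15
1.25 [0.069 0.174] dx 0.00 dy -0.09 dz 0.17
1.37 [0.074 0.164] dx 0.00 dy -0.07 dz 0.18
1.5 [0.076 0.153] dx 0.00 dy -0.05 dz 0.18
1.62 [0.078 0.141] dx 0.00 dy -0.02 dz 0.19
```

Request:
carry_out:
  commands:
    - {"dx": 0.33,"dy": -0.7,"dz": 0,"twist": 0}
    - {"dx": 0.33,"dy": -0.7,"dz": 0,"twist": 0}
    - {"dx": 0.33,"dy": -0.7,"dz": 0,"twist": 0}
    - {"dx": 0.33,"dy": -0.7,"dz": 0,"twist": 0}
    - {"dx": 0,"dy": 0,"dz": 0.4,"twist": 0}
    - {"dx": 0,"dy": 0,"dz": 0.45,"twist": 0}
    - {"dx": 0,"dy": 0,"dz": 0.4,"twist": 0}
    - {"dx": 0,"dy": -0.3,"dz": 0,"twist": 0}

```text
clock: 4.5
tool_pos: [0.5217, -0.0669, 0.2261]
ee_rot: [0.999, -0.053, -0.002, -0.0]
force: [0.8, 0.5, -0.3]
finger_gap: -0.003
grip_force: 0.0
```

Request:
carry_out:
  commands:
    - {"dx": 0,"dy": -0.35,"dz": 0,"twist": 0}
    - {"dx": 0,"dy": -0.18,"dz": 0.03,"twist": 0}
    - {"dx": 0,"dy": -0.18,"dz": 0.05,"twist": 0}
    - {"dx": 0,"dy": -0.17,"dz": 0.07,"twist": 0}
    - {"dx": 0,"dy": -0.16,"dz": 0.09,"twist": 0}
    - {"dx": 0,"dy": -0.15,"dz": 0.11,"twist": 0}
    - {"dx": 0,"dy": -0.14,"dz": 0.12,"twist": 0}
    - {"dx": 0,"dy": -0.12,"dz": 0.14,"twist": 0}

```text
clock: 5.5
tool_pos: [0.5325, 0.02, 0.1912]
ee_rot: [0.999, -0.052, 0.0, -0.0]
force: [-0.3, 0.1, 1.8]
finger_gap: -0.0
grip_force: 1.0
```

Run:
```python
from h import *; from cell import ctrl
o=ctrl.observe(); print(tcp_b(o["tool_pos"]),o["force"])
t=ctrl.get_image("scene"); cv2.imwrite("pics/s1.png",cv2.resize(t["color"][110:330,200:460,::-1],None,fx=2.5,fy=2.5))
```

```text
[-0.00027974  0.05869999  0.19116216] [-0.32339249  0.13933287  1.81703025]
```

View pics/s1.png

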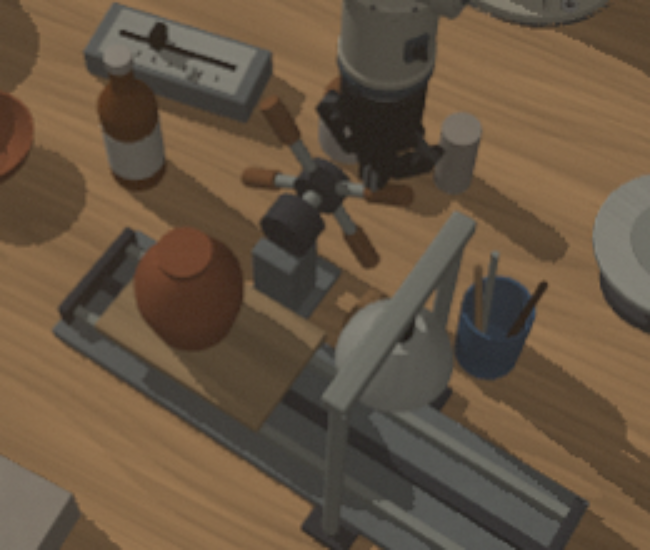

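The fingers push on a grip at about (385,185) in the crop. The wheel has turned and the trolley has moved along with the vase upright. Continuing.

Request:
carry_out:
  commands:
    - {"dx": 0,"dy": -0.1,"dz": 0.15,"twist": 0}
    - {"dx": 0,"dy": -0.08,"dz": 0.16,"twist": 0}
    - {"dx": 0,"dy": -0.07,"dz": 0.17,"twist": 0}
    - {"dx": 0,"dy": -0.04,"dz": 0.18,"twist": 0}
    - {"dx": 0,"dy": -0.02,"dz": 0.18,"twist": 0}
    - {"dx": 0,"dy": 0,"dz": -0.6,"twist": 0}
    - {"dx": 0,"dy": 0,"dz": -0.8,"twist": 0}
    - {"dx": 0,"dy": 0,"dz": -0.7,"twist": 0}

```text
clock: 6.55
tool_pos: [0.5341, 0.0377, 0.268]
ee_rot: [0.999, -0.052, -0.0, 0.0]
force: [0.1, 0.6, -0.2]
finger_gap: -0.001
grip_force: 0.0
```

Run:
```python
from h import *; from cell import ctrl
o=ctrl.observe(); print(tcp_b(o["tool_pos"]),o["force"])
for n in ("top","scene"):
    t=ctrl.get_image(n); print([(tcp_b(r["at"]).round(3),r["conf"]) for r in ctrl.recognise(t,"vase")][:1])
```

```text
[-0.00051295  0.07644909  0.26802623] [ 0.05380477  0.56079144 -0.21439374]
[(array([ 0.16 , -0.024,  0.182]), 0.81)]
[(array([ 0.186, -0.013,  0.178]), 0.77)]
```

Request:
carry_out:
  commands:
    - {"dx": 0,"dy": 0.67,"dz": 0,"twist": 0}
    - {"dx": 0,"dy": 0.67,"dz": 0,"twist": 0}
    - {"dx": 0,"dy": 0.68,"dz": 0,"twist": 0}
    - {"dx": 0,"dy": 0,"dz": 0.34,"twist": 0}
    - {"dx": 0,"dy": 0,"dz": 0.34,"twist": 0}
    - {"dx": 0,"dy": -0.2,"dz": 0,"twist": 0}
    - {"dx": 0,"dy": -0.16,"dz": 0,"twist": 0}
    - {"dx": 0,"dy": -0.19,"dz": 0,"twist": 0}

```text
clock: 7.75
tool_pos: [0.5253, -0.0489, 0.2269]
ee_rot: [0.999, -0.052, 0.0, 0.0]
force: [0.1, -1.2, -0.6]
finger_gap: -0.005
grip_force: 0.6
```

Request:
carry_out:
  commands:
    - {"dx": 0,"dy": -0.19,"dz": 0.01,"twist": 0}
    - {"dx": 0,"dy": -0.19,"dz": 0.04,"twist": 0}
    - {"dx": 0,"dy": -0.18,"dz": 0.06,"twist": 0}
    - {"dx": 0,"dy": -0.17,"dz": 0.08,"twist": 0}
    - {"dx": 0,"dy": -0.16,"dz": 0.1,"twist": 0}
    - {"dx": 0,"dy": -0.15,"dz": 0.12,"twist": 0}
    - {"dx": 0,"dy": -0.13,"dz": 0.14,"twist": 0}
    - {"dx": 0,"dy": -0.11,"dz": 0.15,"twist": 0}

```text
clock: 8.75
tool_pos: [0.5331, 0.0272, 0.1838]
ee_rot: [0.999, -0.052, -0.0, -0.0]
force: [0.7, 1.0, 3.0]
finger_gap: -0.002
grip_force: 0.9
```

Request:
carry_out:
  commands:
    - {"dx": 0,"dy": -0.09,"dz": 0.17,"twist": 0}
    - {"dx": 0,"dy": -0.07,"dz": 0.18,"twist": 0}
    - {"dx": 0,"dy": -0.05,"dz": 0.18,"twist": 0}
    - {"dx": 0,"dy": -0.02,"dz": 0.19,"twist": 0}
    - {"dx": 0,"dy": 0,"dz": -0.6,"twist": 0}
    - {"dx": 0,"dy": 0,"dz": -0.8,"twist": 0}
    - {"dx": 0,"dy": 0,"dz": -0.7,"twist": 0}
    - {"dx": 0,"dy": 0,"dz": 0,"twist": 0}

```text
clock: 9.75
tool_pos: [0.5363, 0.0402, 0.27]
ee_rot: [0.999, -0.052, 0.003, -0.0]
force: [-0.8, 0.0, -0.6]
finger_gap: -0.001
grip_force: 0.0
```

Run:
```python
from h import *; from cell import ctrl
o=ctrl.observe(); print(tcp_b(o["tool_pos"]),o["force"])
for n in ("top","scene"):
    t=ctrl.get_image(n); print([(tcp_b(r["at"]).round(3),r["conf"]) for r in ctrl.recognise(t,"vase")][:1])
```

```text
[0.00139645 0.07917757 0.26998424] [-0.84817125  0.01788603 -0.57589849]
[(array([0.157, 0.019, 0.182]), 0.7)]
[(array([0.188, 0.031, 0.179]), 0.88)]
```

Request:
carry_out:
  commands:
    - {"dx": 0,"dy": 0.67,"dz": 0,"twist": 0}
    - {"dx": 0,"dy": 0.67,"dz": 0,"twist": 0}
    - {"dx": 0,"dy": 0.68,"dz": 0,"twist": 0}
    - {"dx": 0,"dy": 0,"dz": 0.34,"twist": 0}
    - {"dx": 0,"dy": 0,"dz": 0.34,"twist": 0}
    - {"dx": 0,"dy": -0.2,"dz": 0,"twist": 0}
    - {"dx": 0,"dy": -0.16,"dz": 0,"twist": 0}
    - {"dx": 0,"dy": -0.19,"dz": 0,"twist": 0}

```text
clock: 10.95
tool_pos: [0.5257, -0.0465, 0.227]
ee_rot: [0.999, -0.052, 0.0, 0.0]
force: [-0.2, -1.7, -1.2]
finger_gap: 0.003
grip_force: 0.6
```

Request:
carry_out:
  commands:
    - {"dx": 0,"dy": -0.19,"dz": 0.01,"twist": 0}
    - {"dx": 0,"dy": -0.19,"dz": 0.04,"twist": 0}
    - {"dx": 0,"dy": -0.18,"dz": 0.06,"twist": 0}
    - {"dx": 0,"dy": -0.17,"dz": 0.08,"twist": 0}
    - {"dx": 0,"dy": -0.16,"dz": 0.1,"twist": 0}
    - {"dx": 0,"dy": -0.15,"dz": 0.12,"twist": 0}
    - {"dx": 0,"dy": -0.13,"dz": 0.14,"twist": 0}
    - {"dx": 0,"dy": -0.11,"dz": 0.15,"twist": 0}

```text
clock: 11.95
tool_pos: [0.5334, 0.0296, 0.1838]
ee_rot: [0.999, -0.052, -0.0, -0.0]
force: [0.3, 0.1, 2.4]
finger_gap: 0.001
grip_force: 0.9
```

Request:
carry_out:
  commands:
    - {"dx": 0,"dy": -0.09,"dz": 0.17,"twist": 0}
    - {"dx": 0,"dy": -0.07,"dz": 0.18,"twist": 0}
    - {"dx": 0,"dy": -0.05,"dz": 0.18,"twist": 0}
    - {"dx": 0,"dy": -0.02,"dz": 0.19,"twist": 0}
    - {"dx": 0,"dy": 0,"dz": -0.6,"twist": 0}
    - {"dx": 0,"dy": 0,"dz": -0.8,"twist": 0}
    - {"dx": 0,"dy": 0,"dz": -0.7,"twist": 0}
    - {"dx": 0,"dy": 0,"dz": 0,"twist": 0}

```text
clock: 12.95
tool_pos: [0.5365, 0.0426, 0.27]
ee_rot: [0.999, -0.052, 0.003, -0.0]
force: [1.5, -0.0, -1.7]
finger_gap: 0.0
grip_force: 0.0
```

Request:
carry_out:
  commands:
    - {"dx": 0,"dy": 0.67,"dz": 0,"twist": 0}
    - {"dx": 0,"dy": 0.67,"dz": 0,"twist": 0}
    - {"dx": 0,"dy": 0.68,"dz": 0,"twist": 0}
    - {"dx": 0,"dy": 0,"dz": 0.34,"twist": 0}
    - {"dx": 0,"dy": 0,"dz": 0.34,"twist": 0}
    - {"dx": 0,"dy": -0.2,"dz": 0,"twist": 0}
    - {"dx": 0,"dy": -0.16,"dz": 0,"twist": 0}
    - {"dx": 0,"dy": -0.19,"dz": 0,"twist": 0}

```text
clock: 13.95
tool_pos: [0.5259, -0.0442, 0.227]
ee_rot: [0.999, -0.052, 0.0, 0.0]
force: [-0.1, -1.6, -0.1]
finger_gap: 0.003
grip_force: 0.6
```

Request:
carry_out:
  commands:
    - {"dx": 0,"dy": -0.19,"dz": 0.01,"twist": 0}
    - {"dx": 0,"dy": -0.19,"dz": 0.04,"twist": 0}
    - {"dx": 0,"dy": -0.18,"dz": 0.06,"twist": 0}
    - {"dx": 0,"dy": -0.17,"dz": 0.08,"twist": 0}
    - {"dx": 0,"dy": -0.16,"dz": 0.1,"twist": 0}
    - {"dx": 0,"dy": -0.15,"dz": 0.12,"twist": 0}
    - {"dx": 0,"dy": -0.13,"dz": 0.14,"twist": 0}
    - {"dx": 0,"dy": -0.11,"dz": 0.15,"twist": 0}

```text
clock: 14.95
tool_pos: [0.5338, 0.032, 0.1839]
ee_rot: [0.999, -0.052, 0.0, -0.0]
force: [1.2, 0.3, 1.8]
finger_gap: -0.001
grip_force: 0.8
```

Request:
carry_out:
  commands:
    - {"dx": 0,"dy": -0.09,"dz": 0.17,"twist": 0}
    - {"dx": 0,"dy": -0.07,"dz": 0.18,"twist": 0}
    - {"dx": 0,"dy": -0.05,"dz": 0.18,"twist": 0}
    - {"dx": 0,"dy": -0.02,"dz": 0.19,"twist": 0}
    - {"dx": 0,"dy": 0,"dz": -0.6,"twist": 0}
    - {"dx": 0,"dy": 0,"dz": -0.8,"twist": 0}
    - {"dx": 0,"dy": 0,"dz": -0.7,"twist": 0}
    - {"dx": 0,"dy": 0,"dz": 0,"twist": 0}

```text
clock: 15.95
tool_pos: [0.5366, 0.045, 0.2699]
ee_rot: [0.999, -0.052, 0.003, -0.0]
force: [0.5, -0.6, 0.2]
finger_gap: 0.001
grip_force: 0.0
```

Run:
```python
from h import *; from cell import ctrl
o=ctrl.observe(); print(tcp_b(o["tool_pos"]),o["force"])
for n in ("top","scene"):
    t=ctrl.get_image(n); print([(tcp_b(r["at"]).round(3),r["conf"]) for r in ctrl.recognise(t,"vase")][:1])
```

```text
[0.00126779 0.0840139  0.26992848] [ 0.48275005 -0.58716674  0.23415379]
[(array([0.156, 0.105, 0.186]), 0.8)]
[(array([0.195, 0.106, 0.188]), 0.78)]
```

Request:
carry_out:
  commands:
    - {"dx": 0,"dy": 0.7,"dz": 0,"twist": 0}
    - {"dx": 0,"dy": 0.7,"dz": 0,"twist": 0}
    - {"dx": 0,"dy": 0.72,"dz": 0,"twist": 0}
    - {"dx": 0,"dy": 0,"dz": 0.34,"twist": 0}
    - {"dx": 0,"dy": 0,"dz": 0.36,"twist": 0}
    - {"dx": 0,"dy": -0.2,"dz": 0,"twist": 0}
    - {"dx": 0,"dy": -0.16,"dz": 0,"twist": 0}
    - {"dx": 0,"dy": -0.19,"dz": 0,"twist": 0}

```text
clock: 17.15
tool_pos: [0.5257, -0.0477, 0.2259]
ee_rot: [0.999, -0.052, 0.0, 0.0]
force: [0.2, -2.7, -0.8]
finger_gap: -0.001
grip_force: 0.9
```

Request:
carry_out:
  commands:
    - {"dx": 0,"dy": -0.19,"dz": 0.01,"twist": 0}
    - {"dx": 0,"dy": -0.19,"dz": 0.04,"twist": 0}
    - {"dx": 0,"dy": -0.18,"dz": 0.06,"twist": 0}
    - {"dx": 0,"dy": -0.17,"dz": 0.08,"twist": 0}
    - {"dx": 0,"dy": -0.16,"dz": 0.1,"twist": 0}
    - {"dx": 0,"dy": -0.15,"dz": 0.12,"twist": 0}
    - {"dx": 0,"dy": -0.13,"dz": 0.14,"twist": 0}
    - {"dx": 0,"dy": -0.11,"dz": 0.15,"twist": 0}

```text
clock: 18.15
tool_pos: [0.5333, 0.0284, 0.1826]
ee_rot: [0.999, -0.052, -0.0, -0.0]
force: [-0.6, 0.4, 2.1]
finger_gap: 0.003
grip_force: 0.9
```

Request:
carry_out:
  commands:
    - {"dx": 0,"dy": -0.09,"dz": 0.17,"twist": 0}
    - {"dx": 0,"dy": -0.07,"dz": 0.18,"twist": 0}
    - {"dx": 0,"dy": -0.05,"dz": 0.18,"twist": 0}
    - {"dx": 0,"dy": -0.02,"dz": 0.19,"twist": 0}
    - {"dx": 0,"dy": 0,"dz": -0.6,"twist": 0}
    - {"dx": 0,"dy": 0,"dz": -0.8,"twist": 0}
    - {"dx": 0,"dy": 0,"dz": -0.7,"twist": 0}
    - {"dx": 0,"dy": 0,"dz": 0,"twist": 0}

```text
clock: 19.15
tool_pos: [0.5363, 0.0414, 0.2688]
ee_rot: [0.999, -0.052, 0.003, -0.0]
force: [-0.3, 0.2, -0.7]
finger_gap: 0.003
grip_force: 0.0
```

Request:
carry_out:
  commands:
    - {"dx": 0,"dy": 0.7,"dz": 0,"twist": 0}
    - {"dx": 0,"dy": 0.7,"dz": 0,"twist": 0}
    - {"dx": 0,"dy": 0.7,"dz": 0,"twist": 0}
    - {"dx": 0,"dy": 0,"dz": 0,"twist": 0}
    - {"dx": 0,"dy": 0,"dz": 0,"twist": 0}
    - {"dx": 0,"dy": 0,"dz": 0,"twist": 0}
    - {"dx": 0,"dy": 0,"dz": 0,"twist": 0}
    - {"dx": 0,"dy": 0,"dz": 0,"twist": 0}

```text
clock: 20.15
tool_pos: [0.5216, -0.0833, 0.266]
ee_rot: [0.999, -0.052, -0.0, 0.0]
force: [-0.5, 0.1, -0.3]
finger_gap: 0.004
grip_force: 0.0
```

Run:
```python
from h import *; from cell import ctrl
o=ctrl.observe(); print(tcp_b(o["tool_pos"]),o["force"])
P=[]
for n in ("top","scene"):
    t=ctrl.get_image(n); print([(tcp_b(r["at"]).round(3),r["conf"]) for r in ctrl.recognise(t,"vase")][:1]); P.append(t["color"][...,::-1])
a=P[0][85:185,190:390]; b=P[1][130:330,230:430]
c=np.vstack([cv2.resize(a,None,fx=3.5,fy=3.5)[:, :700]]); 
cv2.imwrite("pics/s2.png",np.clip(c*1.6,0,255).astype(np.uint8)); cv2.imwrite("pics/s2s.png",np.clip(cv2.resize(b,None,fx=3,fy=3)*1.6,0,255).astype(np.uint8))
```

```text
[-0.00030468 -0.04513515  0.26604688] [-0.53276854  0.1449948  -0.29253579]
[(array([0.147, 0.131, 0.174]), 0.59)]
[(array([0.198, 0.161, 0.163]), 0.92)]
```

View pics/s2.png

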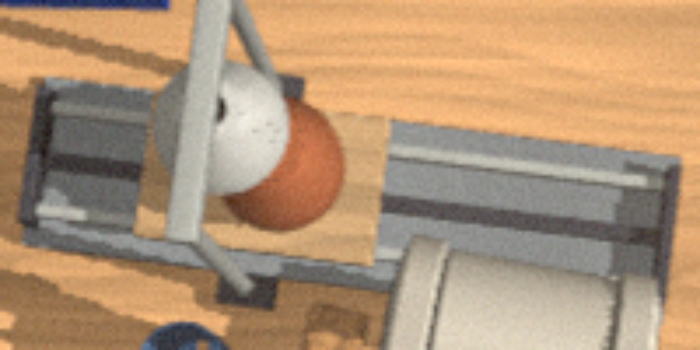

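View pics/s2s.png

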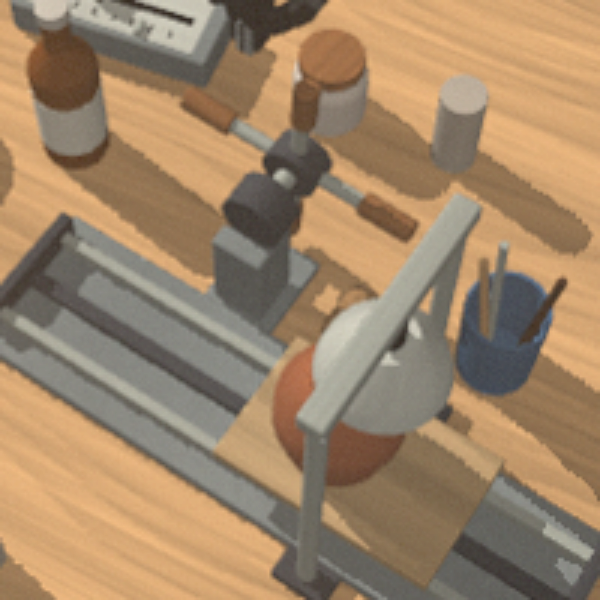

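The top crop shows the trolley's back edge at (389,115)-(373,265) and the vase half under the shade, which is centred near (222,128). In the scene crop a spoke is nearly upright, with side tips at (185,97) and (415,232). I'll refit with all of this, using vase silhouettes from the first pictures.

```bash
cat > fit.py <<'E'
from h import *; from cell import ctrl
s=ctrl.get_image("scene"); t=ctrl.get_image("top")
def red(im,x0,y0,x1,y1):
    hsv=cv2.cvtColor(im,cv2.COLOR_BGR2HSV); lab=cv2.cvtColor(im,cv2.COLOR_BGR2LAB)
    m=((hsv[...,0]<10)|(hsv[...,0]>172))&(hsv[...,1]>110); k=np.zeros_like(m);k[y0:y1,x0:x1]=1
    m=(m&k).astype(np.uint8); n,l,st,c=cv2.connectedComponentsWithStats(m); i=1+st[1:,4].argmax(); 
    cn=max(cv2.findContours((l==i).astype(np.uint8),0,1)[0],key=len); return cv2.minEnclosingCircle(cn),st[i]
print(red(cv2.imread("pics/top0.png"),320,115,372,165)); print(red(cv2.imread("pics/scene0.png"),240,190,300,255))
T2=lambda u,v:np.array([190+u/3.5,85+v/3.5]); S2=lambda u,v:np.array([230+u/3,130+v/3])
def f(q,full=False):
    b=q[:3];th,ly,vy,ty,th1=q[3:8]; to=q[8:10]; so=q[10:12]; R=[]
    def add(X,a=None,c=None):
        X=B2W(b,X)
        if a is not None:R.append(proj(t,X)[0]+to-a)
        if c is not None:R.append(proj(s,X)[0]+so-c)
    sp=lambda a,g:[0,g*.115*np.cos(a),.135+g*.115*np.sin(a)]
    add(sp(th,1),T(262,407),S(450,228)); add(sp(th,-1),T(498,427),S(240,62))
    add(sp(th1,1),None,S2(415,232)); add(sp(th1,-1),None,S2(185,97))
    add([.17-.096,ly,.342],T(158,280),S(510,187)); add([.17+.096,ly,.342],T(190,35),S(357,410))
    add([.17,vy,.207],T(470,232),S(157,218))
    add([.2325,ty,.072],T(346,180),S(247,430)); add([.1075,ty,.072],T(333,298),S(327,315))
    t1=ty+.028*(2*np.pi+th-th1)
    t1=q[12]
    add([.2325,t1-.2,.072],T2(389,115),S2(213,455)); add([.1075,t1-.2,.072],T2(373,265),None)
    add([.2325,t1,.072],None,S2(425,585)); add([.1075,t1,.072],None,S2(500,465))
    R.append((np.r_[to,so])/1.5)
    return np.concatenate(R)
r=least_squares(f,[.5266,-.038,-.105,-.32,.18,-.06,.06,0,0,0,0,0,.26],loss="soft_l1")
q=r.x;print(q.round(4)); print(f(q).reshape(-1,2).round(1).tolist())
print("trolley moved",q[12]-q[6],"by wheel",.028*(2*np.pi+q[3]-q[7]),"need",q[4]-q[5])
E
python3 fit.py
```

```text
(((352.5, 136.5), 7.106435298919678), array([347, 132,  12,  11,  23], dtype=int32))
(((280.5, 209.0), 1.1181340217590332), array([280, 208,   2,   3,   3], dtype=int32))
[ 0.5276 -0.037  -0.1063 -0.3329  0.1794 -0.061   0.0598 -0.0477  0.9994
  0.3729  0.682   0.267   0.2713]
[[0.6, -0.6], [-0.2, 2.0], [-0.2, 0.7], [-1.6, 1.0], [-0.4, 0.5], [0.3, 0.5], [-0.6, -1.2], [0.3, -0.2], [-0.2, 0.5], [-0.4, -1.1], [-0.2, -1.3], [-0.2, -0.3], [0.4, -0.8], [-0.7, -0.2], [-0.7, 1.9], [1.2, -0.5], [0.7, 0.9], [-0.4, -1.0], [-0.2, 0.0], [0.4, 1.0], [2.1, -1.5], [0.7, 0.2], [0.5, 0.2]]
trolley moved 0.21146511117555997 by wheel 0.16794559279255397 need 0.24038711111274874
```

```bash
cat >> fit.py <<'E'
a=np.linspace(0,2*np.pi,73)
def circ(p,o,y,z,r): 
    U=proj(p,B2W(q[:3],np.c_[.17+r*np.cos(a),y+r*np.sin(a),0*a+z]))+o; return U.min(0),U.max(0)
def show(n,p,o,y,z,r,lo,hi):
    l,h=circ(p,o,y,z,r); print(n,"pred",l.round(1),h.round(1),"seen",np.round(lo,1),np.round(hi,1))
for z in (.12,.14): show("belly top",t,q[8:10],q[5],z,.053,T(408,186),T(522,301))
for z in (.12,.14): show("belly scene",s,q[10:12],q[5],z,.053,S(98,187),S(229,334))
show("shade top",t,q[8:10],q[4],.247,.05,T(132,125),T(249,242))
show("shade scene",s,q[10:12],q[4],.247,.05,S(358,290),S(497,418))
e=B2W(q[:3],[[.17,q[4],.247],[.17,q[4]+.01,.247]]); print("px per 10mm",np.diff(proj(t,e),axis=0),np.diff(proj(s,e),axis=0))
o=ctrl.observe();st=tcp_b(o["tool_pos"],q[:3]); print(st); stroke(np.r_[.03,np.linspace(.05,1.066,9)],st)
E
python3 fit.py|tail -20
```

```text
[[0.6, -0.6], [-0.2, 2.0], [-0.2, 0.7], [-1.6, 1.0], [-0.4, 0.5], [0.3, 0.5], [-0.6, -1.2], [0.3, -0.2], [-0.2, 0.5], [-0.4, -1.1], [-0.2, -1.3], [-0.2, -0.3], [0.4, -0.8], [-0.7, -0.2], [-0.7, 1.9], [1.2, -0.5], [0.7, 0.9], [-0.4, -1.0], [-0.2, 0.0], [0.4, 1.0], [2.1, -1.5], [0.7, 0.2], [0.5, 0.2]]
trolley moved 0.21146511117555997 by wheel 0.16794559279255397 need 0.24038711111274874
belly top pred [326.1 123.7] [363.6 160.9] seen [326. 122.] [364.  160.3]
belly top pred [326.1 122. ] [364.3 159.8] seen [326. 122.] [364.  160.3]
belly scene pred [248.5 206.4] [291.8 244.7] seen [247.7 197.3] [291.3 246.3]
belly scene pred [247.6 202.4] [291.5 241. ] seen [247.7 197.3] [291.3 246.3]
shade top pred [234. 102.] [273.2 140.6] seen [234.  101.7] [273.  140.7]
shade scene pred [333.5 231.8] [381.2 275.2] seen [334.3 231.7] [380.7 274.3]
px per 10mm [[-3.89347948 -0.48748749]] [[4.06779838 2.41591266]]
[-0.00109043 -0.04712187  0.26608906]
0.03 [-0.023  0.227] dx 0.02 dy -0.41 dz 0.65
0.05 [-0.021  0.227] dx 0.00 dy -0.03 dz -0.00
0.18 [-0.009  0.227] dx 0.00 dy -0.20 dz -0.00
0.3 [0.003 0.226] dx 0.00 dy -0.19 dz 0.02
0.43 [0.014 0.223] dx 0.00 dy -0.19 dz 0.05
0.56 [0.025 0.219] dx 0.00 dy -0.18 dz 0.07
0.68 [0.035 0.213] dx 0.00 dy -0.17 dz 0.09
0.81 [0.045 0.206] dx 0.00 dy -0.16 dz 0.12
0.94 [0.053 0.198] dx 0.00 dy -0.14 dz 0.13
1.07 [0.061 0.189] dx 0.00 dy -0.12 dz 0.15
```

Request:
carry_out:
  commands:
    - {"dx": 0.02,"dy": 0,"dz": 0.33,"twist": 0}
    - {"dx": 0,"dy": 0,"dz": 0.32,"twist": 0}
    - {"dx": 0,"dy": -0.2,"dz": 0,"twist": 0}
    - {"dx": 0,"dy": -0.24,"dz": 0,"twist": 0}
    - {"dx": 0,"dy": -0.2,"dz": 0,"twist": 0}
    - {"dx": 0,"dy": -0.19,"dz": 0.02,"twist": 0}
    - {"dx": 0,"dy": -0.19,"dz": 0.05,"twist": 0}
    - {"dx": 0,"dy": -0.18,"dz": 0.07,"twist": 0}

```text
clock: 21.55
tool_pos: [0.5305, -0.0114, 0.2187]
ee_rot: [0.999, -0.052, 0.0, -0.0]
force: [0.6, -1.2, 1.5]
finger_gap: 0.004
grip_force: 0.8
```

Request:
carry_out:
  commands:
    - {"dx": 0,"dy": -0.17,"dz": 0.09,"twist": 0}
    - {"dx": 0,"dy": -0.16,"dz": 0.12,"twist": 0}
    - {"dx": 0,"dy": -0.14,"dz": 0.13,"twist": 0}
    - {"dx": 0,"dy": -0.1,"dz": 0.12,"twist": 0}
    - {"dx": 0,"dy": 0,"dz": 0,"twist": 0}
    - {"dx": 0,"dy": 0,"dz": 0,"twist": 0}
    - {"dx": 0,"dy": 0,"dz": 0,"twist": 0}
    - {"dx": 0,"dy": 0,"dz": 0,"twist": 0}

```text
clock: 22.55
tool_pos: [0.5339, 0.0215, 0.1913]
ee_rot: [0.999, -0.052, 0.0, -0.0]
force: [-0.2, 0.7, 0.7]
finger_gap: -0.001
grip_force: 0.0
```

Run:
```python
from h import *; from cell import ctrl
b=[.5276,-.037,-.1063]
o=ctrl.observe(); p=tcp_b(o["tool_pos"],b); print(p,o["force"])
# spoke angle implied by the finger's lower front corner
c=np.array([p[1]+.0145,p[2]-.135]); R=np.hypot(*c); print("phi",np.arctan2(c[0],c[1])+np.arcsin(.011/R))
s=ctrl.get_image("scene");t=ctrl.get_image("top")
im=s["color"][130:330,230:430,::-1]
cv2.imwrite("pics/s3.png",np.clip(cv2.resize(im,None,fx=3,fy=3,interpolation=cv2.INTER_CUBIC)*1.6,0,255).astype(np.uint8))
```

```text
[2.32024889e-05 5.88507184e-02 1.91256092e-01] [-0.22124765  0.69943075  0.69770751]
phi 1.035816545583096
```

View pics/s3.png

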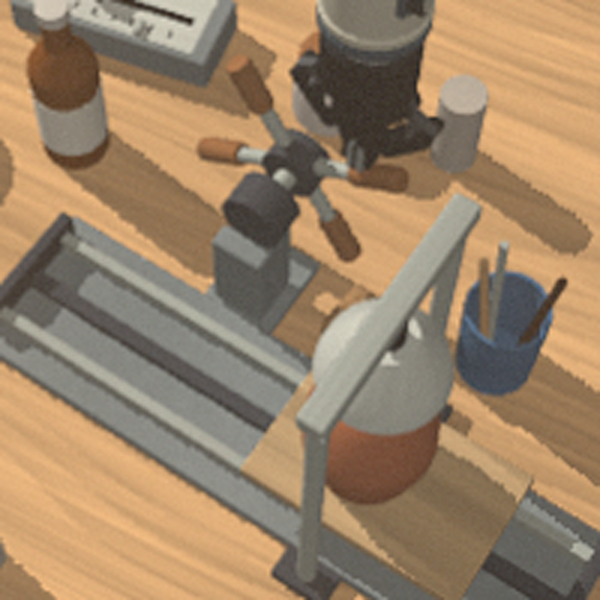

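The picture shows the vase standing largely under the shade, with the trolley corners at about (531,482) and (243,465). Spoke tips are at (407,179), (198,147), (238,62) and (350,258).

Run:
```python
from h import *; from cell import ctrl
b=[.5276,-.037,-.1063]; so=np.array([.68,.27]); S2=lambda u,v:np.array([230+u/3,130+v/3])
s=ctrl.get_image("scene")
tips=[S2(407,179),S2(350,258),S2(198,147),S2(238,62)]
def f(x):
    R=[]
    for k,uv in enumerate(tips):
        a=x[0]+k*np.pi/2; R.append(proj(s,B2W(b,[0,.115*np.sin(a),.135+.115*np.cos(a)]))[0]+so-uv)
    return np.concatenate(R)
r=least_squares(f,[1.03],loss="soft_l1"); print(r.x,f(r.x).round(1))
for uv,X in ((S2(531,482),.1075),(S2(243,465),.2325)):
    g=lambda y:(proj(s,B2W(b,[X,y[0],.072]))[0]+so-uv)
    r=least_squares(g,[.2]); print("edge y",r.x,r.fun)
a=np.linspace(0,6.28,73)
for y in (.172,.176,.180,.184):
  U=np.array([(proj(s,B2W(b,np.c_[.17+.053*np.cos(a),y+.053*np.sin(a),0*a+z]))+so) for z in (.12,.14)])
  print(y,"belly right edge crop u",(U[:,:,0].max()-230)*3,"bottom v",(U[0,:,1].max()-130)*3)
```

```text
[1.03914796] [-1.1  1.6  0.1 -0.8  1.8  0.2  0.2  0.5]
edge y [0.2964444] [ 1.00871108 -1.6908196 ]
edge y [0.09855924] [-1.0383541   1.63471723]
0.172 belly right edge crop u 434.1175743332423 bottom v 498.9589999527068
0.176 belly right edge crop u 438.6483007580419 bottom v 501.7596887891522
0.18 belly right edge crop u 443.18721661164267 bottom v 504.56527528311995
0.184 belly right edge crop u 447.7343270773904 bottom v 507.37576152689735
```

Request:
carry_out:
  commands:
    - {"dx": 0,"dy": -0.04,"dz": 0.06,"twist": 0}
    - {"dx": 0,"dy": 0,"dz": 0,"twist": 0}
    - {"dx": 0,"dy": 0,"dz": 0,"twist": 0}
    - {"dx": 0,"dy": 0.02,"dz": -0.15,"twist": 0}
    - {"dx": 0,"dy": 0,"dz": -0.5,"twist": 0}
    - {"dx": 0,"dy": 0,"dz": -0.6,"twist": 0}
    - {"dx": 0,"dy": 0,"dz": -0.6,"twist": 0}
    - {"dx": 0,"dy": 0,"dz": 0,"twist": 0}

```text
clock: 23.7
tool_pos: [0.5356, 0.0229, 0.3021]
ee_rot: [0.999, -0.052, 0.003, -0.0]
force: [0.1, -0.1, 0.0]
finger_gap: -0.001
grip_force: 0.0
```

Request:
carry_out:
  commands:
    - {"dx": -0.28,"dy": 0.7,"dz": 0,"twist": 0}
    - {"dx": -0.28,"dy": 0.8,"dz": 0,"twist": 0}
    - {"dx": -0.28,"dy": 0.8,"dz": 0,"twist": 0}
    - {"dx": -0.28,"dy": 0.8,"dz": 0,"twist": 0}
    - {"dx": -0.28,"dy": 0.8,"dz": 0,"twist": 0}
    - {"dx": -0.28,"dy": 0.8,"dz": 0,"twist": 0}
    - {"dx": -0.26,"dy": 0.7,"dz": 0,"twist": 0}
    - {"dx": 0,"dy": 0,"dz": 0,"twist": 0}

```text
clock: 24.7
tool_pos: [0.3827, -0.2891, 0.2979]
ee_rot: [0.999, -0.054, -0.001, -0.0]
force: [0.4, 0.4, 0.4]
finger_gap: 0.0
grip_force: 0.0
```

Run:
```python
from h import *; from cell import ctrl
o=ctrl.observe(); print(o["tool_pos"],o["ee_rot"])
w=ctrl.get_image("wrist"); t=ctrl.get_image("top"); s=ctrl.get_image("scene")
print(np.round(w["hand_eye"],3).tolist(),np.round(w["mtx"],1).tolist(),w["distortion"])
im=np.clip(w["color"][...,::-1]*1.4,0,255).astype(np.uint8)
b=s["color"][150:330,260:430,::-1]; b=np.clip(cv2.resize(b,(377,400))*1.5,0,255).astype(np.uint8)
cv2.imwrite("pics/w1.png",im); 
for p,n in ((t,"top"),(s,"scene")):
    for qn in ("vase","capstan"): print(n,qn,[(tcp_b(r["at"],[.5276,-.037,-.1063]).round(3),r["conf"]) for r in ctrl.recognise(p,qn)][:1])
    for qn in ("dimmer","dimmer_box"): print(n,qn,[(np.round(r["at"],3),r["conf"]) for r in ctrl.recognise(p,qn)][:2])
cv2.imwrite("pics/s4full.png",s["color"][...,::-1])
```

```text
[ 0.38268315 -0.28910506  0.2978933 ] [ 9.98534540e-01 -5.41151314e-02 -5.68860546e-04 -2.66928429e-05]
[[-0.0, -0.947, -0.32, 0.082], [1.0, -0.0, 0.001, -0.0], [-0.001, -0.32, 0.947, -0.141], [0.0, 0.0, 0.0, 1.0]] [[337.7, 0.0, 316.2], [0.0, 337.7, 199.1], [0.0, 0.0, 1.0]] [-0.01985301  0.          0.          0.          0.        ]
top vase [(array([0.135, 0.151, 0.163]), 0.84)]
top capstan [(array([-0.001,  0.001,  0.161]), 0.86)]
top dimmer []
top dimmer_box []
scene vase [(array([0.201, 0.199, 0.165]), 0.96)]
scene capstan [(array([0.006, 0.005, 0.159]), 0.59)]
scene dimmer [(array([ 0.393, -0.326,  0.063]), 0.38)]
scene dimmer_box [(array([ 0.397, -0.282,  0.041]), 0.75)]
```

View pics/w1.png

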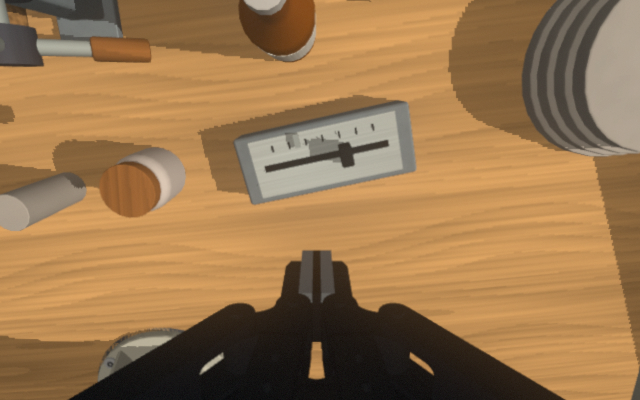

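The wrist view shows the box with its slot running (265,169)-(388,144), the cap at about (346,153) and the raised steel mark at about (292,138) on the left. So the box's +y is to the left in the picture, that is, towards world +y.

```bash
cat > wr.py <<'E'
from h import *; from cell import ctrl
from scipy.spatial.transform import Rotation as Ro
def ray(w,pos,rot,uv,z):
    n=cv2.undistortPoints(np.array([[uv]],float),np.array(w["mtx"]),np.array(w["distortion"]))[0,0]
    H=np.array(w["hand_eye"]); R=Ro.from_quat(rot).as_matrix()
    o=R@H[:3,3]+pos; d=R@H[:3,:3]@np.r_[n,1]; return o+d*(z-o[2])/d[2]
E
python3 - <<'E'
from wr import *
o=ctrl.observe(); pos,rot=np.array(o["tool_pos"]),o["ee_rot"]; w=ctrl.get_image("wrist")
g=lambda uv,z:ray(w,pos,rot,uv,z)
a,b=g((265,169),.042),g((388,144),.042); print("slot ends",a.round(4),b.round(4),np.linalg.norm(a-b))
c=(a+b)/2; yaw=np.arctan2(-(a-b)[0],(a-b)[1]); B=[c[0],c[1],yaw]; print("box",np.round(B,4))
for n,uv,z in (("mark",(292,136),.049),("captop",(344,150),.071),("capbase",(346,157),.06),("c1",(236,140),.042),("c2",(405,101),.042),("c3",(414,165),.042),("c4",(254,200),.042)):
    print(n,g(uv,z).round(4),tcp_b(g(uv,z),B).round(4))
im=w["color"][85:215,225:425,::-1]; cv2.imwrite("pics/w1c.png",np.clip(cv2.resize(im,None,fx=4,fy=4,interpolation=cv2.INTER_CUBIC)*1.4,0,255).astype(np.uint8))
E
```

```text
slot ends [ 0.3772 -0.2241  0.042 ] [ 0.3921 -0.373   0.042 ] 0.14965507838317138
box [ 0.3847 -0.2985  0.0997]
mark [ 0.414  -0.2621  0.049 ] [0.0329 0.0333 0.049 ]
captop [ 0.3959 -0.3189  0.071 ] [ 0.0091 -0.0214  0.071 ]
capbase [ 0.3855 -0.3212  0.06  ] [-0.0014 -0.0227  0.06  ]
c1 [ 0.4154 -0.1954  0.042 ] [0.0408 0.0996 0.042 ]
c2 [ 0.4391 -0.3941  0.042 ] [ 0.0447 -0.1005  0.042 ]
c3 [ 0.3635 -0.4033  0.042 ] [-0.0314 -0.1021  0.042 ]
c4 [ 0.3395 -0.2044  0.042 ] [-0.0356  0.0981  0.042 ]
```

Request:
carry_out:
  commands:
    - {"dx": 0,"dy": 0,"dz": 0,"twist": -0.86}
    - {"dx": 0,"dy": 0,"dz": 0,"twist": -0.86}
    - {"dx": 0,"dy": 0,"dz": 0,"twist": -0.85}
    - {"dx": 0,"dy": 0.37,"dz": 0,"twist": 0}
    - {"dx": 0.02,"dy": 0.37,"dz": 0,"twist": 0}
    - {"dx": 0,"dy": 0.38,"dz": 0.6,"twist": 0}
    - {"dx": 0,"dy": 0,"dz": 0.8,"twist": 0}
    - {"dx": 0,"dy": 0,"dz": 0.6,"twist": 0}

```text
clock: 26.3
tool_pos: [0.3919, -0.3553, 0.1764]
ee_rot: [0.999, 0.049, -0.0, -0.0]
force: [-0.5, 0.4, -0.9]
finger_gap: -0.001
grip_force: 0.0
```

Run:
```python
from wr import *
B=[.3847,-.2985,.0997]
o=ctrl.observe(); pos,rot=np.array(o["tool_pos"]),o["ee_rot"]; w=ctrl.get_image("wrist")
print(tcp_b(pos,B),2*np.arctan2(rot[1],rot[0]))
for q in ("dimmer","dimmer_box"):
    for r in ctrl.regions_of(w,q)[:1]:
        ys,xs=np.nonzero(r["mask"]); print(q,r["conf"],len(xs),xs.min(),xs.max(),ys.min(),ys.max(), xs.mean(),ys.mean()); 
    print([(tcp_b(r["at"],B).round(4),r["conf"]) for r in ctrl.recognise(w,q)[:1]])
def P(X): # box frame -> wrist pixel
    X=B2W(B,X); H=np.array(w["hand_eye"]); R=Ro.from_quat(rot).as_matrix()
    c=(X-pos)@R; c=(c-H[:3,3])@H[:3,:3]; return cv2.projectPoints(c,np.zeros(3),np.zeros(3),np.array(w["mtx"]),np.array(w["distortion"]))[0][:,0]
print(P(np.array([[.012,-.022,.071],[-.012,-.022,.071],[0,-.029,.071],[0,-.015,.071],[.026,.03,.049],[.0425,.105,.042],[-.0425,.105,.042],[.0425,-.105,.042]])).round(0).tolist())
cv2.imwrite("pics/w2.png",np.clip(w["color"][...,::-1]*1.4,0,255).astype(np.uint8))
```

```text
[ 0.00151593 -0.05724147  0.17635545] 0.09883306460515003
dimmer 0.76 705 266 287 178 214 276.6 196.13191489361702
[(array([-0.    , -0.0313,  0.071 ]), 0.88)]
dimmer_box 0.89 23806 125 376 133 234 253.73174829874822 182.97496429471562
[(array([ 0.0061, -0.0076,  0.041 ]), 0.69)]
[[270.0, 185.0], [271.0, 214.0], [280.0, 200.0], [261.0, 200.0], [208.0, 160.0], [118.0, 139.0], [136.0, 234.0], [375.0, 138.0]]
```

View pics/w2.png

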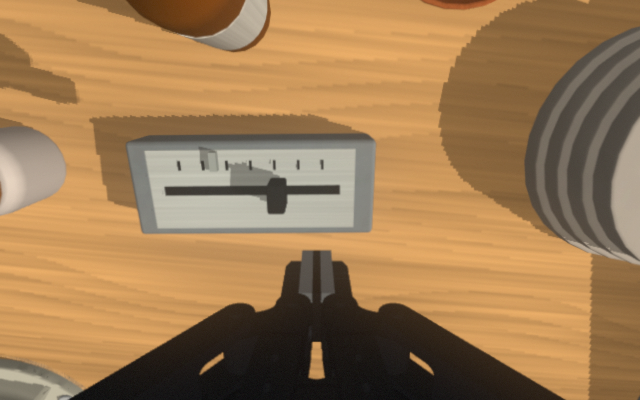

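The cap top spans columns 267-287 at rows 178-214. The mark block is near (200-217, 149-170), and the slot runs from 165 to 340 at row 190. I'll check the mark's edges numerically.

Run:
```python
from wr import *
B=[.3847,-.2985,.0997]
o=ctrl.observe(); pos,rot=np.array(o["tool_pos"]),o["ee_rot"]; w=ctrl.get_image("wrist")
g=cv2.cvtColor(w["color"],cv2.COLOR_RGB2GRAY)
for r in range(146,174,3): print(r,g[r,196:222].tolist())
print("slot",g[190,158:172].tolist(),g[190,333:348].tolist()); print("cap",[g[r,262:292].tolist() for r in (186,206)])
e=lambda uv,z:tcp_b(ray(w,pos,rot,uv,z),B)[:2].round(4).tolist()
print("slot ends",e((165.5,190),.042),e((340,190),.042),"ticks",e((179,165),.042),e((322,164),.042),"cap",e((267,200),.071),e((287,200),.071))
for u in (199,202,205,208,211,214,217): print(u,e((u,157),.049),e((u,160),.042))
```

```text
146 [90, 89, 91, 90, 91, 89, 90, 91, 90, 91, 91, 92, 91, 92, 92, 92, 90, 91, 92, 91, 91, 91, 91, 92, 92, 92]
149 [92, 92, 93, 90, 72, 68, 67, 69, 72, 71, 71, 73, 85, 86, 86, 86, 92, 93, 95, 95, 95, 95, 95, 94, 94, 93]
152 [134, 133, 134, 134, 131, 98, 94, 93, 94, 93, 92, 93, 93, 88, 79, 78, 78, 81, 82, 86, 98, 115, 132, 135, 134, 134]
155 [132, 133, 132, 133, 129, 97, 91, 91, 91, 92, 92, 93, 104, 115, 116, 116, 116, 116, 116, 112, 101, 105, 120, 132, 132, 133]
158 [133, 134, 133, 133, 129, 98, 94, 93, 93, 94, 94, 93, 97, 113, 116, 116, 116, 116, 115, 113, 105, 105, 120, 132, 133, 133]
161 [136, 135, 134, 136, 131, 94, 80, 79, 82, 93, 93, 94, 97, 107, 115, 116, 115, 116, 115, 114, 108, 102, 111, 133, 135, 135]
164 [134, 134, 134, 135, 132, 109, 57, 42, 52, 89, 92, 94, 95, 104, 115, 116, 115, 115, 115, 115, 112, 102, 106, 125, 133, 132]
167 [131, 132, 132, 132, 133, 127, 83, 46, 47, 71, 90, 91, 92, 96, 113, 116, 116, 116, 116, 116, 113, 105, 105, 119, 130, 132]
170 [134, 134, 133, 134, 135, 132, 113, 72, 68, 91, 126, 114, 111, 114, 120, 116, 116, 116, 116, 116, 114, 108, 105, 117, 133,
[... 228 characters left out ...]
45, 54, 96, 132, 135, 136, 135, 135, 135, 135, 134]
cap [[64, 65, 64, 65, 61, 50, 42, 39, 40, 40, 42, 41, 39, 39, 41, 40, 39, 40, 39, 40, 40, 41, 40, 42, 52, 69, 71, 70, 71, 70], [134, 134, 134, 132, 123, 90, 48, 41, 42, 44, 41, 42, 42, 42, 41, 43, 44, 43, 41, 43, 42, 43, 43, 50, 91, 129, 132, 132, 133, 132]]
slot ends [-0.001, 0.0731] [-0.001, -0.0781] ticks [0.0211, 0.0585] [0.0219, -0.0624] cap [-0.0003, -0.019] [-0.0003, -0.0346]
199 [0.0294, 0.0383] [0.0254, 0.041]
202 [0.0294, 0.0359] [0.0254, 0.0385]
205 [0.0294, 0.0334] [0.0254, 0.036]
208 [0.0294, 0.0309] [0.0254, 0.0335]
211 [0.0294, 0.0285] [0.0254, 0.0309]
214 [0.0294, 0.026] [0.0254, 0.0284]
217 [0.0294, 0.0236] [0.0254, 0.0259]
```

Request:
carry_out:
  commands:
    - {"dx": 0,"dy": 0.1,"dz": 0.6,"twist": 0}
    - {"dx": 0,"dy": 0,"dz": 0.7,"twist": 0}
    - {"dx": 0,"dy": 0,"dz": 0.5,"twist": 0}
    - {"dx": 0,"dy": 0,"dz": 0.25,"twist": 0}
    - {"dx": 0,"dy": 0,"dz": 0,"twist": 0}
    - {"dx": 0,"dy": -0.15,"dz": 0,"twist": 0}
    - {"dx": 0,"dy": -0.15,"dz": 0,"twist": 0}
    - {"dx": 0,"dy": -0.15,"dz": 0,"twist": 0}

```text
clock: 27.6
tool_pos: [0.3907, -0.3329, 0.0564]
ee_rot: [0.999, 0.051, 0.001, 0.001]
force: [0.6, -1.3, 0.6]
finger_gap: -0.004
grip_force: 0.9
```

Request:
carry_out:
  commands:
    - {"dx": 0,"dy": -0.15,"dz": 0,"twist": 0}
    - {"dx": 0,"dy": -0.15,"dz": 0,"twist": 0}
    - {"dx": 0,"dy": -0.15,"dz": 0,"twist": 0}
    - {"dx": 0,"dy": -0.1,"dz": 0,"twist": 0}
    - {"dx": 0,"dy": -0.06,"dz": 0,"twist": 0}
    - {"dx": 0,"dy": 0,"dz": 0,"twist": 0}
    - {"dx": 0,"dy": 0,"dz": 0,"twist": 0}
    - {"dx": 0,"dy": 0,"dz": 0,"twist": 0}

```text
clock: 28.6
tool_pos: [0.3863, -0.2966, 0.0554]
ee_rot: [0.999, 0.05, -0.0, -0.0]
force: [0.2, 0.4, -0.2]
finger_gap: -0.001
grip_force: 0.0
```

```bash
cat > dm.py <<'E'
from wr import *
B=[.3847,-.2985,.0997]
o=ctrl.observe(); pos,rot=np.array(o["tool_pos"]),o["ee_rot"]; w=ctrl.get_image("wrist")
print(tcp_b(pos,B),o["force"])
e=lambda uv,z:tcp_b(ray(w,pos,rot,uv,z),B)[:2].round(4).tolist()
for r in ctrl.regions_of(w,"dimmer")[:1]:
    m=r["mask"]; ys,xs=np.nonzero(m); print(r["conf"],xs.min(),xs.max(),ys.min(),ys.max()); ym=int(np.median(ys)); print("cap",e((xs.min(),ym),.071),e((xs.max()+1,ym),.071))
H=np.array(w["hand_eye"]); R=Ro.from_quat(rot).as_matrix()
X=B2W(B,[[.026,.0273,.049],[0,.0273,.071]]); c=((X-pos)@R-H[:3,3])@H[:3,:3]
uv=cv2.projectPoints(c,np.zeros(3),np.zeros(3),np.array(w["mtx"]),np.array(w["distortion"]))[0][:,0]; print("expected mark, cap px",uv.round(0).tolist())
g=cv2.cvtColor(w["color"],cv2.COLOR_RGB2GRAY); u,v=np.clip(uv[0].astype(int),[30,8],[600,380]); print(u,[g[v+k,u-24:u+25].tolist() for k in (-5,0,5)])
E
python3 dm.py
```

```text
[0.00181089 0.00174651 0.05535085] [ 0.19749968  0.35006949 -0.17635983]
0.84 252 288 243 310
cap [0.008, 0.029] [0.008, 0.0133]
expected mark, cap px [[262.0, 216.0], [257.0, 290.0]]
261 [[101, 101, 101, 101, 101, 101, 100, 101, 100, 100, 100, 101, 100, 101, 101, 101, 105, 117, 125, 125, 125, 125, 125, 125, 125, 125, 125, 126, 125, 120, 112, 121, 139, 148, 147, 147, 148, 147, 147, 147, 147, 147, 147, 148, 147, 146, 147, 147, 147], [98, 98, 90, 59, 37, 34, 36, 54, 84, 98, 100, 98, 99, 100, 100, 99, 102, 110, 121, 124, 125, 126, 125, 125, 125, 126, 126, 125, 125, 122, 114, 116, 133, 144, 145, 145, 145, 145, 145, 144, 144, 143, 143, 126, 79, 45, 42, 55, 101], [98, 99, 96, 84, 43, 35, 34, 46, 72, 97, 98, 99, 97, 99, 98, 99, 98, 95, 88, 87, 86, 87, 87, 86, 86, 86, 87, 87, 87, 91, 93, 94, 84, 97, 99, 100, 98, 99, 99, 99, 101, 103, 102, 93, 68, 45, 41, 49, 94]]
```

Request:
carry_out:
  commands:
    - {"dx": 0,"dy": -0.03,"dz": 0,"twist": 0}
    - {"dx": 0,"dy": -0.03,"dz": 0,"twist": 0}
    - {"dx": 0,"dy": -0.02,"dz": 0,"twist": 0}
    - {"dx": 0,"dy": 0,"dz": 0,"twist": 0}
    - {"dx": 0,"dy": 0,"dz": 0,"twist": 0}
    - {"dx": 0,"dy": 0,"dz": 0,"twist": 0}
    - {"dx": 0,"dy": 0,"dz": 0,"twist": 0}
    - {"dx": 0,"dy": 0,"dz": 0,"twist": 0}

```text
clock: 29.7
tool_pos: [0.386, -0.2918, 0.0555]
ee_rot: [0.999, 0.05, -0.0, -0.0]
force: [-0.1, -0.1, -0.2]
finger_gap: 0.002
grip_force: 0.0
```

```bash
python3 dm.py | head -4
```

```text
[0.00192006 0.0065658  0.05546235] [-0.10130072 -0.11025139 -0.2427231 ]
0.76 253 289 244 310
cap [0.0085, 0.0334] [0.0085, 0.0177]
expected mark, cap px [[272.0, 216.0], [268.0, 290.0]]
```

Request:
carry_out:
  commands:
    - {"dx": 0,"dy": 0.3,"dz": 0,"twist": 0}
    - {"dx": 0,"dy": 0.2,"dz": -0.3,"twist": 0}
    - {"dx": 0,"dy": 0,"dz": -0.7,"twist": 0}
    - {"dx": 0,"dy": 0,"dz": -0.7,"twist": 0}
    - {"dx": 0,"dy": 0,"dz": -0.3,"twist": 0}
    - {"dx": 0,"dy": 0,"dz": 0,"twist": 0}
    - {"dx": 0,"dy": 0,"dz": 0,"twist": 0}
    - {"dx": 0,"dy": 0,"dz": 0,"twist": 0}

```text
clock: 30.8
tool_pos: [0.3885, -0.3214, 0.1743]
ee_rot: [0.999, 0.05, -0.001, -0.001]
force: [0.9, -0.1, -0.5]
finger_gap: 0.002
grip_force: 0.0
```

```bash
python3 dm.py
python3 - <<'E'
from h import *; from cell import ctrl
b=[.5276,-.037,-.1063]
for n in ("top","scene"):
    t=ctrl.get_image(n); cv2.imwrite(f"pics/{n}5.png",t["color"][...,::-1])
    for q in "glaze_bottle tool_mug bisque_bowl slip_jar kiln_prop sponge_block".split(): print(n,q,[(np.round(r["at"],3).tolist(),round(r["conf"],2)) for r in ctrl.recognise(t,q)[:1]])
E
```

```text
[ 0.00148437 -0.0231897   0.17432447] [ 0.92894673 -0.10858393 -0.46842875]
0.84 242 265 179 215
cap [0.0025, 0.0336] [0.0025, 0.0152]
expected mark, cap px [[253.0, 161.0], [250.0, 200.0]]
253 [[130, 128, 128, 130, 129, 129, 130, 129, 129, 129, 119, 93, 89, 89, 89, 88, 89, 90, 89, 93, 104, 113, 114, 114, 113, 113, 113, 109, 107, 121, 129, 129, 129, 128, 129, 129, 129, 128, 129, 129, 129, 129, 129, 129, 130, 130, 128, 130, 129], [134, 133, 134, 133, 133, 133, 133, 134, 133, 132, 123, 94, 84, 79, 83, 91, 93, 92, 92, 94, 102, 112, 113, 113, 113, 113, 114, 110, 106, 119, 131, 132, 133, 132, 132, 129, 119, 113, 118, 129, 131, 131, 132, 131, 132, 132, 132, 133, 132], [117, 120, 129, 130, 130, 130, 130, 131, 131, 132, 131, 121, 92, 48, 48, 69, 88, 90, 90, 91, 96, 110, 113, 114, 113, 113, 113, 110, 105, 111, 127, 130, 130, 130, 129, 128, 109, 55, 59, 97, 127, 130, 130, 130, 130, 130, 130, 131, 131]]
top glaze_bottle [([0.519, -0.258, 0.14], 0.59)]
top tool_mug [([0.55, 0.177, 0.059], 0.86)]
top bisque_bowl [([0.601, -0.446, 0.021], 0.79)]
top slip_jar [([0.38, -0.075, 0.088], 0.87)]
top kiln_prop [([0.37, 0.047, 0.098], 0.76)]
top sponge_block [([0.581, 0.061, 0.034], 0.52)]
scene glaze_bottle [([0.54, -0.259, 0.121], 0.91)]
scene tool_mug [([0.564, 0.172, 0.072], 0.76)]
scene bisque_bowl [([0.589, -0.452, 0.027], 0.75)]
scene slip_jar []
scene kiln_prop [([0.39, 0.054, 0.078], 0.76)]
scene sponge_block [([0.58, 0.039, 0.032], 0.45)]
```

Run:
```python
from h import *; from cell import ctrl
b=[.5276,-.037,-.1063]
for n,o in (("top",(1.0,.37)),("scene",(.68,.27))):
    p=ctrl.get_image(n); im=p["color"].astype(np.float32); 
    for x,ys in ((.125,np.arange(.06,.13,.0005)),(.215,np.arange(.06,.13,.0005)),(.125,np.arange(.27,.34,.0005)),(.215,np.arange(.27,.34,.0005))):
        uv=(proj(p,B2W(b,np.c_[0*ys+x,ys,0*ys+.072]))+o).astype(np.float32)
        c=cv2.remap(im,uv[:,:1].copy(),uv[:,1:].copy(),cv2.INTER_LINEAR)[:,0]; d=c[:,0]-c[:,2]
        print(n,x,d[::10].round(0).tolist(),"edge",ys[np.abs(d-(d.max()+d.min())/2).argmin()].round(4))
    m=[r for r in ctrl.regions_of(p,"vase")][:1]
    if m: ys_,xs_=np.nonzero(m[0]["mask"]); print(n,"vase mask",m[0]["conf"],xs_.min(),xs_.max(),ys_.min(),ys_.max())
    a=np.linspace(0,6.28,73)
    for y in (.175,.18,.185):
        U=np.concatenate([proj(p,B2W(b,np.c_[.17+.053*np.cos(a),y+.053*np.sin(a),0*a+z]))+o for z in (.12,.14)]); print(y,U.min(0).round(1),U.max(0).round(1))
```

```text
top 0.125 [3.0, 4.0, 6.0, 3.0, 4.0, 3.0, 3.0, 3.0, 30.0, 57.0, 54.0, 51.0, 53.0, 53.0] edge 0.1
top 0.215 [3.0, 3.0, 3.0, 1.0, 3.0, 4.0, 0.0, -2.0, 30.0, 60.0, 56.0, 59.0, 61.0, 58.0] edge 0.1
top 0.125 [60.0, 58.0, 63.0, 60.0, 59.0, 61.0, 37.0, 4.0, 4.0, 6.0, 2.0, 6.0, 2.0, 1.0] edge 0.3005
top 0.215 [21.0, 41.0, 35.0, 38.0, 37.0, 38.0, 21.0, 3.0, 2.0, 3.0, 1.0, 5.0, 4.0, 2.0] edge 0.27
top vase mask 0.79 248 278 118 150
0.175 [241.7 111.5] [280.6 150.4]
0.18 [239.9 111.3] [278.8 150.2]
0.185 [238.1 111.1] [277. 150.]
scene 0.125 [2.0, 2.0, 2.0, 3.0, 3.0, 3.0, 3.0, 4.0, 11.0, 11.0, 9.0, 9.0, 9.0, 9.0] edge 0.096
scene 0.215 [4.0, 4.0, 4.0, 4.0, 3.0, 3.0, 4.0, 4.0, 48.0, 50.0, 51.0, 50.0, 50.0, 50.0] edge 0.097
scene 0.125 [50.0, 48.0, 49.0, 49.0, 48.0, 47.0, 4.0, 4.0, 4.0, 4.0, 5.0, 5.0, 4.0, 4.0] edge 0.297
scene 0.215 [32.0, 31.0, 32.0, 33.0, 34.0, 32.0, 4.0, 4.0, 4.0, 3.0, 3.0, 4.0, 4.0, 5.0] edge 0.2975
scene vase mask 0.81 338 376 270 297
0.175 [329.2 250.8] [375.8 297. ]
0.18 [331.1 251.9] [377.7 298.2]
0.185 [332.9 252.9] [379.6 299.4]
```

```bash
python3 -c "
from cell import ctrl
print(ctrl.observe()['clock'],ctrl.sign_off())"
```

```text
the job is handed in; nothing more can be done
31.8 None
```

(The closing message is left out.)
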